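# Set filled balm tins to cool

### The arm

A 6-joint arm with a two-finger parallel gripper is mounted at the origin on the work surface. World frame = base frame: x ahead of the robot, y to its left, z up, the work surface at z = 0. Lengths are in mm, angles in rad, forces in N, time in s.
With the tool pointing down it reaches from about 350 to 875 mm from the base axis. Payload 4.2 kg.
Tool frame: the origin (TCP) lies on the mounting face of the last link; the fingertips stand 173 mm ahead of it and the grasp point (between the pads) lies 155 mm ahead of it; z points along the fingers, y is the direction in which the jaws open and shut (so a half turn about z gives the same grasp; the last joint's range is limited). The gripper opens to 85 mm and grips with 20 to 120 N. Pads are 22 mm wide; open, the fingers measure 114 mm over their backs; the gripper's body (76 mm by 85 mm) begins 54 mm behind the grasp point. The pads swing forward as they close: fully open they stand 13 mm farther back than shut.
Start: joints at [-0.975, 0.385, 0.008, 0, -1.194, -0.259], TCP at [206.558, -589.859, 404.712] pointing down, gripper open.
Joint ranges: [-3.14, 3.14], [-1.21, 2.06], [-1.07, 1.41], [-3.16, 2.05], [-2.99, -0.16], [-3.1, 3.1]. Speed limits (rad/s): [2.79, 2.79, 3.14, 3.14, 3.14, 3.14].

### API

Orientations are given as a unit quaternion [x, y, z, w].
In Python, from bench import arm gives the robot as it stands.
- The arm moves only by the shell command python3 -m jog 'ROWS' [OPENING]. ROWS is JSON, a list that holds one entry, the list of rows, each a list of 4 numbers: the shift along the tool's x, y, z in mm, then the turn about the tool's z in degrees. In form: [[[x, y, z, spin], ...]]. A call has exactly 5 rows; each row is the pose to reach, as a shift and turn from the pose measured when the call began, along the tool's axes at that moment; what a row does not reach only later rows make up. A row lasts 1/8 s, in which the tool goes at most 62.5 mm and 10.7 degrees, less where a joint would pass 70% of its speed; a pose out of reach is approached as far as the arm can. A call with a gripper value outside its range is refused whole. OPENING is the finger opening in mm, from 0 to 85.4, set as the call begins (- or left out, the last holds). The fingers move at their own pace and stop on an object; the grip force is fixed at half the most. Time passes only in rows, so rows that repeat a pose let the fingers close, or fill a call up. It gives the time, the measured TCP pose, the force and the opening at its end, in the units of the state.
- arm.read_state(): the state, without advancing time (a new reading comes with each control period).
- arm.get_image(name): name is "side" or "top"; returns (picture, depth): 384x512x3 uint8, blue, green, red; 384x512 float32, mm along the optical axis (not along the pixel's ray), 0 where there is no reading.
- arm.camera_params(name): a dict with "mtx" (3x3 intrinsics, pixels), "R" (3x3) and "t" (3): a world point X has camera coordinates R X + t. Camera axes: x right, y down, z forward; pixel columns grow to the right and rows downward; lengths in mm; the calibration is good to about 2 mm. A picture is of the moment at which its call begins. camera_params takes no time and is no camera call.
- arm.job_done(): hands the job in, once; it reports no verdict.
The state is a dict: "clock": time; "joints": joint angles; "joint_vel": joint speeds; "joint_efforts": joint torques, N m; "position": TCP position; "ee_rot": TCP orientation; "contact_force": force on the tool from outside, world axes, zero at the start; "wrist_torque": the same for the moment, N m; "gripper_width": finger opening in mm.
Only numpy, scipy, OpenCV 4.12 (cv2) and the standard library are available. Lean on these libraries where they do the work, as an engineer would, in place of code of your own. Each camera call takes 0.05 s, during which the arm holds its last target.

### The job

Get the freshly filled balm tins cooling: turn the orange cover on the white cooling unit anticlockwise until its lugs reach the slots, lift it off and lay it flat, handle up, on the green pad, and set the round filter cassette flat on the open inlet inside the collar, grip up. Slide every tin along the bench onto the cooling mat, each in the middle of a blue disc of its own (any disc will do); the balm is still soft, so push the tins and never lift or tip them. When cover, filter and all tins are in place, throw the unit's lever fully over to switch it on, and leave the other things on the bench alone.

Things in the scene. Friction and masses are not known exactly. Their poses are not given: they have to be found in the camera images.
- tin1: Round filled balm tin, 90 mm diameter, 36 mm high, solid to its flat honey-coloured top, about 0.2 kg, standing on the bench: too wide to grasp. Origin at the centre of its underside, z up. Two to four of the four tins are present.
- tin2: Round filled balm tin, 90 mm diameter, 36 mm high, solid to its flat honey-coloured top, about 0.2 kg, standing on the bench: too wide to grasp. Origin at the centre of its underside, z up. Two to four of the four tins are present.
- tin3: Round filled balm tin, 90 mm diameter, 36 mm high, solid to its flat honey-coloured top, about 0.2 kg, standing on the bench: too wide to grasp. Origin at the centre of its underside, z up. Two to four of the four tins are present.
- tin4: Round filled balm tin, 90 mm diameter, 36 mm high, solid to its flat honey-coloured top, about 0.2 kg, standing on the bench: too wide to grasp. Origin at the centre of its underside, z up. Two to four of the four tins are present.
- mat: Dark cooling mat, 150 mm (x) by 520 mm (y), printed flat on the bench (under 1 mm, no edge to catch on). Origin at its centre. Four light-blue discs of 116 mm diameter lie in a row along its y axis, 125 mm apart.
- spot1 (a point): Centre of blue disc 1 of the mat, on the bench surface.
- spot2 (a point): Centre of blue disc 2 of the mat, on the bench surface.
- spot3 (a point): Centre of blue disc 3 of the mat, on the bench surface.
- spot4 (a point): Centre of blue disc 4 of the mat, on the bench surface.
- unit: White cooling unit fixed to the bench, 190 x 190 mm, 70 mm high; origin at the centre of its underside. On its top a dark collar round the air inlet, outer diameter 162 mm, with a flange 9.5 to 16.5 mm above the unit's top and 128 mm inner diameter. The flange has two slots, about 40 degrees wide, on the unit's +x and -x axes, each with a red mark beside it.
- inlet (a point): Centre of the collar, on the unit's top, 70 mm above the bench, right above the unit's origin. The cover's lugs start caught under the flange, the cover's x axis turned 37 to 75 degrees clockwise (from above) from the unit's. Turned anticlockwise until the two x axes agree (within 8 degrees; a stop is met some 7 degrees beyond) it lifts straight up; clockwise it never comes free.
- cover: Loose orange bayonet cover, 0.22 kg: disc 120 mm in diameter, 14 mm thick, with two yellow lugs at its underside (6 mm thick, 24 mm wide, reaching 73.5 mm from the centre) along its own +x and -x axes. Origin at the centre of the underside, z up out of the handle side. It starts resting on the unit's top and turns against light friction.
- cover_handle (a point): Middle of the cover's black upright bar handle, 30 mm above the cover's origin: the bar is 90 mm long along the cover's x axis, 18 mm wide and rises from 14 to 46 mm above the underside.
- filter: Loose round filter cassette, 0.12 kg: grey disc 100 mm in diameter, 20 mm thick, with a white pleated top. Origin at the centre of its underside, z up out of the grip side. It starts flat on the bench and belongs flat on the unit's top, within the collar (14 mm to spare all round).
- filter_grip (a point): Middle of the filter's blue bar grip, 34 mm above the filter's origin: the bar is 60 mm long along the filter's x axis, 16 mm wide and rises from 20 to 48 mm above the underside.
- pad: Green round parking pad, 190 mm diameter, printed flat on the bench (under 1 mm). Origin at its centre.
- switch (a joint): Angle of the unit's red power lever, rad: about 0 (off) leaning towards its box's -x side, 1.0 (on, end stop) leaning over to its box's +x side. It stays where it is left and moves with a light push of a few N at the tip.
- switch_tip (a point): Tip of the red lever (80 mm long, pivoted 22 mm above the bench on its box's axis, ending in a red ball of 26 mm diameter).
- switch_base: Grey box (70 x 50 mm, 25 mm high) fixed to the bench that carries the lever; origin at the centre of its underside; its +x axis is the direction in which the lever is thrown.
- spatula: Bystander: spatula lying on the bench beyond the mat, its length along its own x axis; origin near its middle, on the bench.
- jar: Bystander: amber jar, 72 mm diameter, 90 mm high; origin under its centre.

How it is judged (in metres and radians):
On the way, in this order (a step that is already met when the one before it is completed fails the run):
1. the cover lies flat on the pad, the filter sits flat on the inlet and every tin stands on a blue disc (horizontal distance between cover and pad below 0.03 m and height (world z) of cover below 0.01 m and angle between each of cover, filter's own z axis and vertical below 0.1 rad and horizontal distance between filter and inlet below 0.02 m and height (world z) of filter between 0.064 and 0.076 m and (horizontal distance between tin1 and spot1 below 0.015 m or horizontal distance between tin1 and spot2 below 0.015 m or horizontal distance between tin1 and spot3 below 0.015 m or horizontal distance between tin1 and spot4 below 0.015 m) and (horizontal distance between tin2 and spot1 below 0.015 m or horizontal distance between tin2 and spot2 below 0.015 m or horizontal distance between tin2 and spot3 below 0.015 m or horizontal distance between tin2 and spot4 below 0.015 m) and (horizontal distance between tin3 and spot1 below 0.015 m or horizontal distance between tin3 and spot2 below 0.015 m or horizontal distance between tin3 and spot3 below 0.015 m or horizontal distance between tin3 and spot4 below 0.015 m) and (horizontal distance between tin4 and spot1 below 0.015 m or horizontal distance between tin4 and spot2 below 0.015 m or horizontal distance between tin4 and spot3 below 0.015 m or horizontal distance between tin4 and spot4 below 0.015 m)), for 0.2 s.
2. then the lever is thrown on (value of joint switch above 0.8 rad), for 0.2 s.
At the end, for the whole second after the job is handed in: The cover lies flat on the bench, handle up, its centre within 30 mm of the pad's; the filter lies flat on the unit's top, grip up, within 20 mm of the inlet's centre; every tin present stands within 15 mm of the centre of a blue disc of its own; the lever is past 0.8 rad; all is at rest (all of step 1 and value of joint switch above 0.8 rad and linear speed of each of tin1, tin2, tin3, tin4, cover, filter below 0.02 m/s); the robot touches nothing.
It fails at once if a tin is lifted more than 15 mm or tipped more than 0.25 rad (height (world z) of any of tin1, tin2, tin3, tin4 above 0.015 m or angle between any of tin1, tin2, tin3, tin4's own z axis and vertical above 0.25 rad).
It fails at once if the lever is thrown while the cover is still on the unit (value of joint switch above 0.6 rad and distance between cover and inlet below 0.05 m).
It fails at once if a bystander (spatula, jar) is moved more than 30 mm (distance of any of spatula, jar from where it was at the start of the episode above 0.03 m).
Of tin1, tin2, tin3, tin4 only 2 to 4 are there at a start; the rules pass over those that are not, and their reading is None.
At some moment in a run one of tin1, tin2, tin3, tin4 may be knocked a few centimetres aside while the robot is not near it.
Once in a run the grip may slacken for a moment while it holds something.
It also fails if it takes over 210 s, if anything falls off the work surface, if the arm or the gripper's body presses on something with over 40 N, if the wrist force passes 120 N, or if a joint passes its speed limit or range.

## Working session

There is one attempt and no reset: what is moved stays moved. The work goes in short steps, Python scripts to look and compute and a shell command to move; the robot and the scene stay as the last step left them, time stands still between calls to the robot, and variables do not carry over. Pictures are saved under pics/ and viewed, and the job is handed in when it is done.

```bash
ls; mkdir -p pics; python3 - <<'E'
from bench import arm
import cv2
print(arm.read_state())
for n in("top","side"):
    im,d=arm.get_image(n); cv2.imwrite(f"pics/{n}0.png",im); print(n,arm.camera_params(n))
E
```

```text
pics
{'clock': 0.0, 'joints': array([-9.75419364e-01,  3.85551778e-01,  6.61897425e-03, -5.27158386e-04,
       -1.19397645e+00, -2.58619829e-01]), 'joint_vel': array([-0.00094141,  0.00056877, -0.00040684,  0.001694  , -0.00022269,
        0.00153761]), 'joint_efforts': array([-1.70329713e-05, -3.92285657e+01,  1.88404298e+01,  4.18599442e+00,
       -4.51949338e-03, -1.79186287e-06]), 'position': array([ 206.49645355, -589.68047899,  403.61718887]), 'ee_rot': array([-1.67488097e-01,  9.85873502e-01,  1.06306441e-03, -2.14537010e-04]), 'contact_force': array([0.18903484, 0.78659338, 0.32432201]), 'wrist_torque': array([-0.00201018, -0.01111448, -0.03088146]), 'gripper_width': 85.40494029510043}
top {'mtx': array([[424.18103972,   0.        , 257.97398707],
       [  0.        , 424.18103972, 187.81651654],
       [  0.        ,   0.        ,   1.        ]]), 'R': array([[-0.00947713, -0.99987566, -0.01260386],
       [-0.99787378,  0.01026947, -0.06436198],
       [ 0.06448341,  0.0119671 , -0.99784702]]), 't': array([4.20868117e-01, 5.81301192e+02, 1.19249587e+03])}
side {'mtx': array([[459.93398398,   0.        , 256.14460533],
       [  0.        , 459.93398398, 192.82104225],
       [  0.        ,   0.        ,   1.        ]]), 'R': array([[-0.83969665, -0.5424909 ,  0.02476211],
       [-0.28832941,  0.40672391, -0.86685744],
       [ 0.46019093, -0.73503693, -0.49794078]]), 't': array([ 475.05475653,  259.86857742, 1018.47926224])}
```

View pics/top0.png

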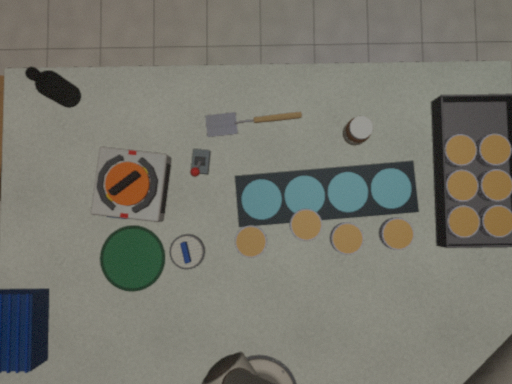

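View pics/side0.png

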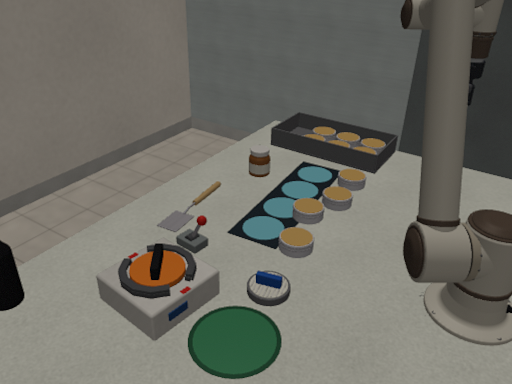

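The top view shows the unit with its cover at (127,184), the pad at (132,258), the filter at (187,252) and the lever ball at (195,172). The four tins are at (251,241), (306,224), (347,238) and (397,234), just in front of the discs at (262,199) to (391,188). Next I measure these.

```bash
cat > h.py <<'E'
from bench import arm
import cv2, numpy as np
from scipy.spatial.transform import Rotation as Ro
P={n:arm.camera_params(n) for n in("top","side")}
def ray(n,u,v,z):
    p=P[n];o=-p["R"].T@p["t"];d=p["R"].T@np.linalg.solve(p["mtx"],[u,v,1.]);return o+d*(z-o[2])/d[2]
def proj(n,X):
    p=P[n];c=p["mtx"]@(p["R"]@np.asarray(X,float)+p["t"]);return c[:2]/c[2]
def blobs(n,im,lo,hi,z,amin=30,box=None):
    hsv=cv2.cvtColor(im,cv2.COLOR_BGR2HSV);m=cv2.inRange(hsv,np.array(lo),np.array(hi))
    if box: k=np.zeros_like(m);k[box[1]:box[3],box[0]:box[2]]=1;m=m*k
    out=[]
    for c in cv2.findContours(m,cv2.RETR_EXTERNAL,cv2.CHAIN_APPROX_NONE)[0]:
        if cv2.contourArea(c)<amin: continue
        W=np.array([ray(n,u,v,z)[:2] for u,v in c[:,0]],np.float32)
        hull=cv2.convexHull(W)
        (ex,ey),(a,b),t=cv2.minAreaRect(W)
        cc,r=cv2.minEnclosingCircle(W)
        M=cv2.moments(cv2.convexHull(c));ctr=ray(n,M["m10"]/M["m00"],M["m01"]/M["m00"],z)
        ang=t if a>b else t-90
        out.append((ctr[:2].round(1),np.round([a,b],1),round(ang%180,1),c[:,0].mean(0).round(0)))
    return out
def show(n,im,lo,hi,z,**k):
    for o in blobs(n,im,lo,hi,z,**k): print(*o)
ORANGE=((8,110,90),(24,255,255));COV=((5,200,120),(14,255,255));BLUE=((85,60,90),(100,255,255));GREEN=((55,120,30),(85,255,255));DB=((108,150,50),(125,255,255))
def goto(x,y,z,yaw=None):
    """shift in tool axes to get TCP at x,y,z; yaw = world angle (deg) of jaw axis y"""
    s=arm.read_state();R=Ro.from_quat(s["ee_rot"]).as_matrix()
    d=R.T@(np.array([x,y,z])-s["position"])
    cur=np.degrees(np.arctan2(R[1,1],R[0,1]))
    sp=None
    if yaw is not None:
        dd=(yaw-cur+90)%180-90; sp=-dd   # tool z down
        sp=round(sp,1)
    print("shift",d.round(1),"spin",sp,"| jaw yaw",round(cur,1),"pos",s["position"].round(1),"J6",s["joints"][5].round(2))
E
python3 - <<'E'
from h import *
t=cv2.imread("pics/top0.png");s=cv2.imread("pics/side0.png")
for n,im in(("top",t),("side",s)):
    hsv=cv2.cvtColor(im,cv2.COLOR_BGR2HSV)
    print(n,"tins");show(n,im,*ORANGE,36,amin=150)
    print("discs");show(n,im,*BLUE,0,amin=100)
    print("pad");show(n,im,*GREEN,0,amin=100)
    print("grip");show(n,im,*DB,48,amin=40)
    print("orange");show(n,im,*COV,84,amin=40)
    print("red");show(n,im,(0,150,80),(4,255,255),86,amin=4);show(n,im,(174,150,80),(180,255,255),86,amin=4)
    print("black");show(n,im,(0,0,0),(180,255,28),116,amin=40,box=(90,140,180,225) if n=="top" else (140,235,180,285))
hsv=cv2.cvtColor(t,cv2.COLOR_BGR2HSV)
for p in[(127,170),(251,241),(262,199),(132,258),(187,252),(195,172),(124,184)]:print(p,hsv[p[1],p[0]])
E
for n in top; do python3 -c "
import cv2
im=cv2.imread('pics/top0.png');cv2.imwrite('pics/crop0.png',cv2.resize(im[130:300,80:220],None,fx=4,fy=4,interpolation=cv2.INTER_CUBIC)[:600])
im=cv2.imread('pics/side0.png');cv2.imwrite('pics/crop1.png',cv2.resize(im[200:340,90:290],None,fx=4,fy=4,interpolation=cv2.INTER_CUBIC)[:600])"; done
```

```text
top tins
[430.4  16.9] [74.8 74.9] 134.4 [250. 241.]
[ 436.5 -253.2] [75.2 74.8] 89.5 [347. 238.]
[ 448.4 -393.2] [75.2 74.8] 89.5 [398. 234.]
[ 476.1 -138.2] [75.4 75.2] 89.4 [306. 225.]
[ 481.  -576.6] [75.3 74.9] 89.4 [463. 221.]
[ 481.3 -672.6] [74.5 78.1] 177.3 [498. 221.]
[ 581.3 -576.8] [76.  76.2] 133.4 [462. 185.]
[ 582.2 -673.2] [77.9 75.7] 89.4 [497. 185.]
[596.4 365.3] [124.  122.2] 80.1 [127. 183.]
[ 682.4 -673.3] [77.8 76.9] 62.0 [495. 149.]
[ 682.4 -576.6] [74.6 76.9] 133.9 [461. 150.]
discs
[550.2 -14. ] [115.8 115.8] 89.4 [261. 199.]
[ 562.3 -138.6] [106.1 116.2] 91.9 [304. 194.]
[ 568.6 -263.5] [115.7 115.2] 44.1 [348. 192.]
[ 578.3 -388.5] [115.3 115.4] 133.8 [391. 188.]
pad
[381.3 367.9] [ 99.3 128.3] 116.1 [129. 257.]
grip
[190.1 664.5] [210.   86.1] 1.7 [ 15. 331.]
orange
red
[506.5 355.9] [16.5  7.9] 78.3 [124. 215.]
[623.4 165.1] [19.  19.1] 180.0 [195. 171.]
[678.  335.8] [16.4  5.5] 89.4 [132. 152.]
black
side tins
[634.1 316.3] [124.7 129.7] 130.3 [156. 269.]
[431.4  19.5] [78.3 75.5] 34.8 [296. 236.]
[ 476.  -136.3] [77.8 71.4] 35.3 [308. 205.]
[ 437.4 -251.6] [76.1 72.6] 35.4 [338. 193.]
[ 450.  -391.7] [78.8 70.3] 35.5 [352. 174.]
discs
[551.  -11.6] [112.7 113.8] 124.8 [263. 227.]
[ 568.1 -133.2] [ 89.8 117.3] 115.2 [280. 207.]
[ 569.6 -261.9] [114.6 110.7] 35.5 [300. 189.]
[ 578.8 -387. ] [112.2 116. ] 162.0 [314. 174.]
pad
[381.1 367.8] [186.4 181.7] 34.3 [234. 342.]
grip
[396.1 215.1] [62.3 37.7] 12.8 [268. 279.]
orange
[591.1 356.8] [114.6 113.3] 42.1 [156. 269.]
red
[495.9 376.9] [19.4  9.7] 82.3 [185. 290.]
[664.3 355.6] [19.4  9.3] 78.9 [133. 255.]
[630.2 158. ] [19.9 36.7] 128.4 [201. 220.]
black
[578.7 368.2] [ 21.  117.1] 127.9 [156. 262.]
(127, 170) [ 12 193 152]
(251, 241) [ 18 121 146]
(262, 199) [ 93  81 138]
(132, 258) [ 72 124  82]
(187, 252) [112 132  89]
(195, 172) [  2 182 133]
(124, 184) [15 52 39]
```

View pics/crop0.png

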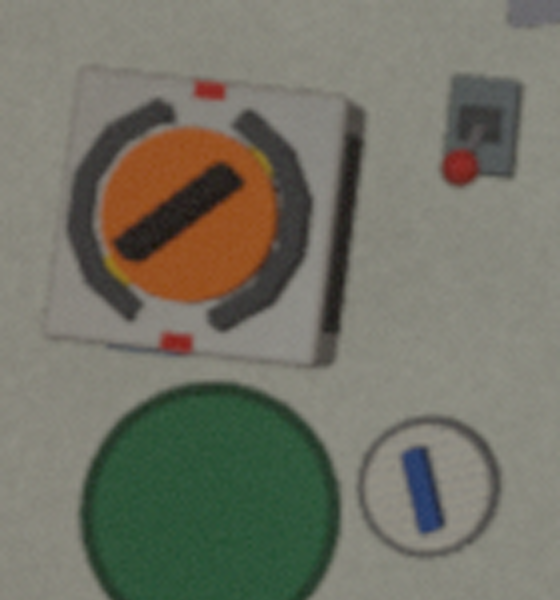

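View pics/crop1.png

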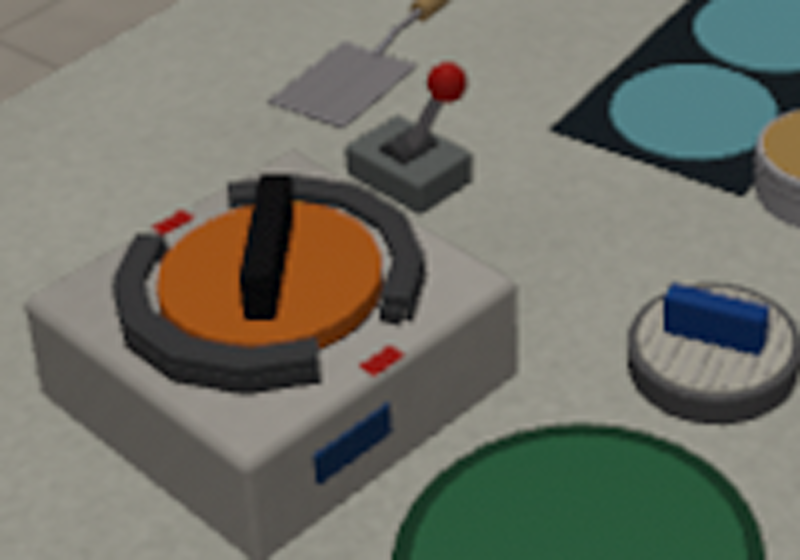

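```bash
python3 - <<'E'
from h import *
t=cv2.imread("pics/top0.png");s=cv2.imread("pics/side0.png")
for n,im in(("top",t),("side",s)):
    print(n,"red z70");show(n,im,(0,150,70),(5,255,255),70,amin=4);print("ball z90");show(n,im,(0,150,60),(5,255,255),92,amin=60)
    bx={"top":(100,160,160,210),"side":(140,235,175,285)}[n]
    print("handle");show(n,im,(0,0,0),(180,255,60),116,amin=60,box=bx)
    print("pad");show(n,im,(55,80,20),(90,255,255),0,amin=500)
    bx={"top":(170,235,205,270),"side":(240,260,300,300)}[n]
    print("grip");show(n,im,(105,110,30),(125,255,255),48,amin=30,box=bx)
    bx={"top":(185,145,215,178),"side":(170,225,212,255)}[n]
    print("box");show(n,im,(80,20,40),(110,90,120),25,amin=60,box=bx)
    print("disc");show(n,im,(5,120,90),(16,255,255),84,amin=200,box=(90,140,220,300))
o=ray("top",127,184,70);print(o)
goto(0,0,0,0)
E
```

```text
top red z70
[506.5 361.2] [16.7  8. ] 78.3 [124. 215.]
[625.1 167.7] [19.3 19.4] 180.0 [195. 171.]
[680.4 340.8] [16.7  5.6] 89.4 [132. 152.]
ball z90
handle
[592.3 346.3] [20.3 89.7] 126.7 [124. 183.]
[572.6 286.9] [ 40.7 119.7] 159.8 [149. 190.]
[580.7 394.5] [112.1  30.7] 8.0 [104. 187.]
pad
[383.4 359. ] [179.4 177.1] 89.6 [132. 258.]
grip
[402.7 197.4] [54.1 14.1] 14.2 [185. 252.]
box
disc
[592.9 349.4] [118.  115.9] 63.2 [127. 183.]
side red z70
[508.3 363.7] [19.8  9.9] 82.3 [185. 290.]
[680.9 341.9] [19.9  9.5] 78.9 [133. 255.]
[645.4 139.8] [20.4 38. ] 128.4 [201. 220.]
ball z90
handle
[581.3 358.1] [ 57.5 118.1] 138.7 [158. 257.]
pad
[381. 368.] [186.5 183.8] 34.3 [234. 342.]
grip
[396.2 215.2] [62.1 40. ] 13.8 [268. 279.]
box
disc
[590.  357.3] [116.  120.5] 129.9 [156. 269.]
[592.16984004 353.70641014  70.        ]
shift [1.00e-01 6.24e+02 4.05e+02] spin -70.7 | jaw yaw 109.3 pos [ 206.5 -589.7  403.7] J6 -0.26
```

```bash
python3 - <<'E'
from h import *
t=cv2.imread("pics/top0.png")
hsv=cv2.cvtColor(t,cv2.COLOR_BGR2HSV)
print(hsv[258,95:105].tolist(),hsv[258,160:168].tolist())
m=cv2.inRange(hsv,np.array((55,70,10)),np.array((95,255,255)))
c=max(cv2.findContours(m,0,1)[0],key=cv2.contourArea);print(cv2.boundingRect(c));e=cv2.fitEllipse(c);print(e);print(ray("top",*e[0],0))
# filter: grey dark rim
g=cv2.cvtColor(t,cv2.COLOR_BGR2GRAY);print(g[252,165:210].tolist());print(g[228:275,187].tolist())
s=cv2.imread("pics/side0.png");g=cv2.cvtColor(s,cv2.COLOR_BGR2GRAY);print(g[288,240:296].tolist())
E
```

```text
[[30, 21, 136], [28, 23, 136], [30, 19, 135], [22, 21, 134], [39, 30, 109], [62, 50, 76], [68, 82, 56], [66, 82, 62], [69, 111, 71], [70, 115, 80]] [[69, 114, 87], [68, 108, 78], [67, 97, 66], [67, 72, 64], [62, 52, 69], [40, 20, 115], [27, 20, 139], [28, 22, 137]]
(101, 226, 63, 65)
((132.2046661376953, 258.0234069824219), (61.5651969909668, 63.150718688964844), 23.42887306213379)
[383.62636812 359.01237175   0.        ]
[119, 133, 136, 132, 102, 94, 120, 135, 139, 141, 140, 141, 141, 142, 141, 137, 119, 84, 62, 57, 59, 61, 56, 52, 98, 131, 141, 139, 139, 139, 137, 136, 137, 137, 140, 138, 131, 110, 86, 78, 112, 132, 136, 138, 135]
[139, 138, 137, 136, 137, 121, 95, 87, 124, 137, 137, 138, 142, 127, 113, 110, 97, 82, 70, 62, 53, 53, 52, 53, 56, 54, 64, 61, 59, 64, 63, 62, 63, 61, 66, 113, 133, 140, 140, 114, 91, 105, 127, 132, 133, 134, 134]
[148, 148, 149, 148, 148, 150, 132, 62, 70, 80, 122, 158, 153, 144, 140, 153, 152, 142, 128, 138, 156, 149, 144, 150, 154, 151, 134, 127, 151, 154, 148, 147, 149, 145, 135, 119, 99, 105, 69, 58, 114, 154, 154, 145, 146, 153, 154, 129, 71, 70, 105, 145, 142, 142, 142, 142]
```

```bash
python3 - <<'E'
from h import *
print(ray("top",186.8,251.5,20),ray("top",186,252,48), ray("top",185.7,252,34))
R=Ro.from_quat(arm.read_state()["ee_rot"]).as_matrix();print(R.round(3))
goto(593,351,420,35)
E
```

```text
[402.6122782  197.87338829  20.        ] [403.59079508 195.03988818  48.        ] [402.41571952 198.43172589  34.        ]
[[-0.944 -0.33  -0.001]
 [-0.33   0.944  0.002]
 [ 0.     0.002 -1.   ]]
shift [-675.5  760.3  -14.8] spin 74.3 | jaw yaw 109.3 pos [ 206.5 -589.7  403.7] J6 -0.26
```

```bash
python3 -m jog '[[[-40,45,0,8],[-80,90,0,16],[-120,135,0,24],[-160,180,0,32],[-200,225,0,40]]]' 70; python3 -c "
from h import *
goto(593,351,420,35)"
```

```text
clock: 0.72
position: [320.9, -310.2, 403.9]
ee_rot: [0.181, 0.983, 0.001, -0.001]
contact_force: [1.2, 0.1, -0.7]
gripper_width: 70.2
shift [-18.5 714.8 -15. ] spin 34.1 | jaw yaw 69.1 pos [ 320.9 -310.2  403.9] J6 -1.53
```

```bash
python3 -m jog '[[[0,45,0,-10],[0,95,0,-20],[0,150,0,-30],[0,205,0,-40],[0,260,0,-50]]]'; python3 -c "
from h import *
goto(593,351,420,35)"
```

```text
clock: 1.35
position: [413.7, -65.5, 404.3]
ee_rot: [-0.254, 0.967, 0.001, -0.0]
contact_force: [0.5, -1.2, 0.0]
gripper_width: 70.1
shift [-361.   274.5  -14.9] spin 84.5 | jaw yaw 119.5 pos [413.7 -65.5 404.3] J6 -1.29
```

Need −95.5 more.

```bash
python3 -m jog '[[[-40,30,0,-10],[-80,60,0,-20],[-120,90,0,-30],[-160,120,0,-40],[-200,150,0,-50]]]'; python3 -c "
from h import *
goto(593,351,420,35)"
```

```text
clock: 1.98
position: [514.3, 165.0, 404.4]
ee_rot: [-0.641, 0.767, 0.001, 0.0]
contact_force: [0.9, -0.9, -0.2]
gripper_width: 70.1
shift [-197.   -44.5  -15.4] spin -45.2 | jaw yaw 169.8 pos [514.3 165.  404.4] J6 -0.79
```

```bash
python3 -m jog '[[[-50,-11,0,-10],[-100,-22,0,-20],[-150,-33,0,-30],[-197,-44.5,0,-40],[-197,-44.5,0,-44.5]]]'; python3 - <<'E'
from h import *
t,d=arm.get_image("top");cv2.imwrite("pics/t1.png",cv2.resize(t[130:280,60:260],None,fx=4,fy=4))
s,d=arm.get_image("side");cv2.imwrite("pics/s1.png",cv2.resize(s[150:300,90:290],None,fx=4,fy=4))
goto(593,351,261,36)
E
```

```text
clock: 2.6
position: [593.6, 354.1, 401.8]
ee_rot: [0.885, -0.465, -0.002, 0.001]
contact_force: [-0.6, -0.4, -1.0]
gripper_width: 69.8
shift [  1.    0.2 142. ] spin -1.7 | jaw yaw -145.7 pos [593.1 351.9 403. ] J6 -0.17
```

View pics/s1.png

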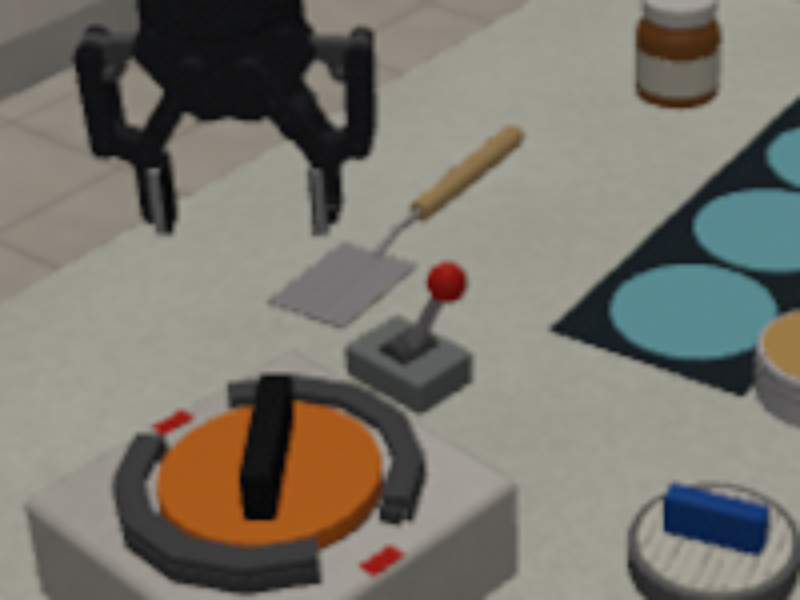

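The gripper hangs over the cover at about crop (240,200), straddling the handle at (268,445). I go down.

```bash
python3 -m jog '[[[1,0,40,-1.5],[1,0,80,-1.5],[1,0,115,-1.5],[1,0,141,-1.5],[1,0,141,-1.5]]]'; python3 -m jog '[[[0,0,0,0],[0,0,0,0],[0,0,0,0],[0,0,0,0],[0,0,0,0]]]' 5;python3 -m jog '[[[0,0,0,0],[0,0,0,0],[0,0,0,0],[0,0,0,0],[0,0,0,0]]]'; python3 - <<'E'
from h import *
goto(594,352,261,83)
E
```

```text
clock: 3.32
position: [592.5, 350.0, 259.6]
ee_rot: [0.89, -0.456, -0.003, 0.003]
contact_force: [0.5, -0.4, -0.3]
gripper_width: 69.8
clock: 3.95
position: [592.9, 350.5, 261.4]
ee_rot: [0.89, -0.456, -0.002, 0.002]
contact_force: [-0.5, 0.5, 5.7]
gripper_width: 16.9
clock: 4.58
position: [592.9, 350.5, 261.5]
ee_rot: [0.89, -0.456, -0.002, 0.002]
contact_force: [-0.6, 1.2, 3.3]
gripper_width: 17.2
shift [-0.6 -1.7  0.4] spin -47.2 | jaw yaw -144.2 pos [592.9 350.5 261.5] J6 -0.14
```

```bash
python3 -m jog '[[[0,0,0,-6],[0,0,0,-12],[0,0,0,-18],[0,0,0,-24],[0,0,0,-30]]]'; python3 -m jog '[[[0,0,0,-6],[0,0,0,-12],[0,0,0,-17],[0,0,0,-17],[0,0,0,-17]]]'; python3 - <<'E'
from h import *
goto(594,352,261,83)
print(arm.read_state()["wrist_torque"],arm.read_state()["gripper_width"])
s,d=arm.get_image("side");cv2.imwrite("pics/s2.png",cv2.resize(s[200:340,90:290],None,fx=4,fy=4))
E
```

```text
clock: 5.2
position: [593.3, 350.0, 261.4]
ee_rot: [0.978, -0.209, -0.002, 0.001]
contact_force: [0.4, -1.5, 1.1]
gripper_width: 17.2
clock: 5.82
position: [593.5, 349.9, 261.4]
ee_rot: [0.998, -0.062, -0.002, 0.001]
contact_force: [2.3, -1.6, 2.8]
gripper_width: 17.1
shift [ 0.3 -2.2  0.4] spin -0.2 | jaw yaw -97.2 pos [593.5 349.9 261.4] J6 0.68
[-0.27904907 -0.51034396 -0.05241917] 17.053045178478534
```

View pics/s2.png

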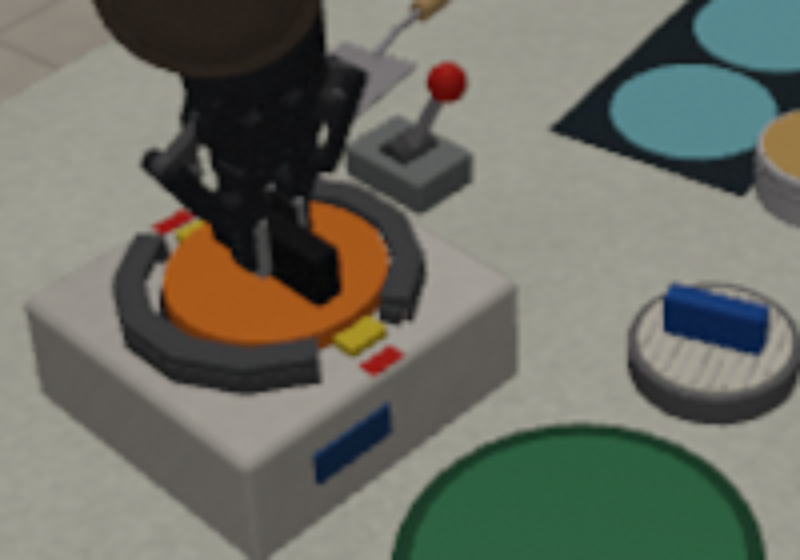

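The yellow lug at crop (360,336) sits in the middle of the slot, beside the red mark. I lift.

```bash
python3 -m jog '[[[0,0,-4,0],[0,0,-10,0],[0,0,-18,0],[0,0,-28,0],[0,0,-40,0]]]'; python3 -m jog '[[[0,0,-20,0],[0,0,-45,0],[0,0,-45,0],[0,0,-45,0],[0,0,-45,0]]]'; python3 - <<'E'
from h import *
goto(385,360,346,None)
s,d=arm.get_image("side");cv2.imwrite("pics/s3.png",cv2.resize(s[150:340,60:290],None,fx=3,fy=3))
E
```

```text
clock: 6.5
position: [593.6, 349.9, 302.2]
ee_rot: [0.998, -0.062, -0.002, 0.001]
contact_force: [0.8, 0.1, -0.5]
gripper_width: 17.1
clock: 7.12
position: [593.5, 349.8, 345.7]
ee_rot: [0.998, -0.062, -0.003, 0.002]
contact_force: [0.7, -0.8, -3.0]
gripper_width: 17.3
shift [-208.1   15.9    1. ] spin None | jaw yaw -97.2 pos [593.5 349.8 345.7] J6 0.68
```

View pics/s3.png

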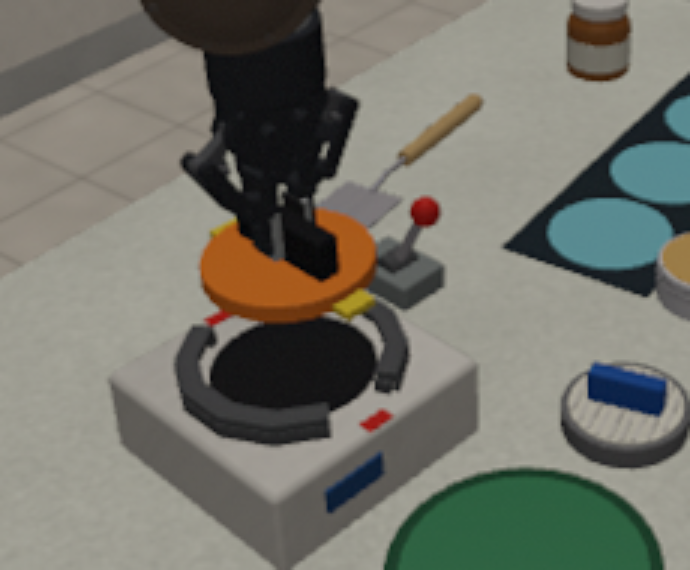

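The cover at crop (290,262) hangs free above the open collar. I carry it to the pad.

```bash
python3 -m jog '[[[-42,3,0,0],[-84,6,0,0],[-126,9,0,0],[-168,12,0,0],[-209,15,0,0]]]'; python3 -m jog '[[[0,0,35,0],[0,0,70,0],[0,0,105,0],[0,0,125,0],[0,0,135,0]]]'; python3 - <<'E'
from h import *
goto(384,359,192,None)
s,d=arm.get_image("side");cv2.imwrite("pics/s4.png",cv2.resize(s[184:384,130:330],None,fx=3,fy=3))
E
```

```text
clock: 7.8
position: [383.0, 360.9, 346.6]
ee_rot: [0.998, -0.062, -0.003, 0.003]
contact_force: [0.2, 0.9, -2.5]
gripper_width: 16.9
clock: 8.43
position: [381.9, 360.0, 210.2]
ee_rot: [0.998, -0.062, -0.004, 0.004]
contact_force: [-0.7, 0.2, -2.0]
gripper_width: 17.0
shift [ 2.3  0.6 18.2] spin None | jaw yaw -97.2 pos [381.9 360.  210.2] J6 0.39
```

View pics/s4.png

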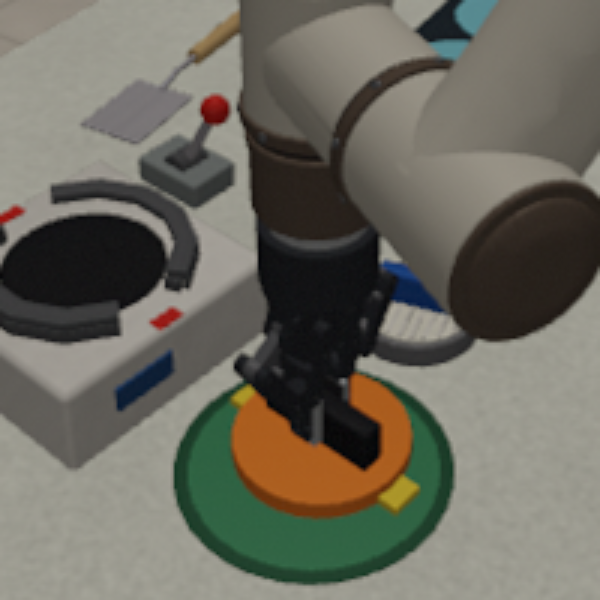

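The cover at crop (320,440) is level, about 18 mm over the pad. I lower it and release.

```bash
python3 -m jog '[[[2,0.5,6,0],[2,0.5,12,0],[2,0.5,16,0],[2,0.5,18,0],[2,0.5,18,0]]]'; python3 -m jog '[[[0,0,0,0],[0,0,0,0],[0,0,0,0],[0,0,0,0],[0,0,0,0]]]' 60;python3 -m jog '[[[0,0,-30,0],[0,0,-70,0],[0,0,-120,0],[0,0,-120,0],[0,0,-120,0]]]'; python3 - <<'E'
from h import *
goto(402.7,198,312,12.5)
E
```

```text
clock: 9.1
position: [383.6, 359.1, 191.9]
ee_rot: [0.998, -0.062, -0.004, 0.004]
contact_force: [-0.7, 0.1, -2.5]
gripper_width: 17.3
clock: 9.72
position: [383.7, 359.1, 191.9]
ee_rot: [0.998, -0.062, -0.004, 0.004]
contact_force: [-0.4, -0.5, -0.2]
gripper_width: 60.1
clock: 10.35
position: [384.3, 359.6, 311.5]
ee_rot: [0.998, -0.063, -0.004, 0.004]
contact_force: [-0.0, -0.0, -0.8]
gripper_width: 59.9
shift [ 38.4 158.    0.5] spin 70.3 | jaw yaw -97.2 pos [384.3 359.6 311.5] J6 0.39
```

```bash
python3 -m jog '[[[10,40,0,-5],[20,80,0,-10],[29,120,0,-15],[38,158,0,-20],[38,158,0,-20]]]'; python3 - <<'E'
from h import *
goto(402.7,198,197,103)
im,d=arm.get_image("side");s=im
cv2.imwrite("pics/s5.png",cv2.resize(s[184:384,130:330],None,fx=3,fy=3))
im,d=arm.get_image("top")
show("side",s,(5,120,90),(16,255,255),14,amin=200,box=(90,240,400,384))
E
```

```text
clock: 10.98
position: [401.7, 195.6, 310.9]
ee_rot: [0.994, 0.11, -0.007, 0.004]
contact_force: [-1.0, 0.8, 0.1]
gripper_width: 60.4
shift [  3.2  -3.  113.9] spin -0.4 | jaw yaw -77.4 pos [401.7 195.6 310.9] J6 0.97
[377.1 365.4] [118.6 124.7] 124.3 [238. 336.]
```

View pics/s5.png

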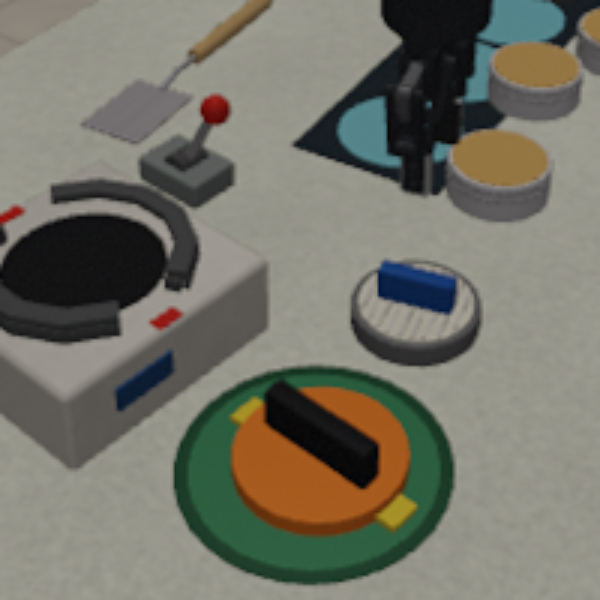

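The cover lies flat on the pad at crop (322,455). The pad centre is near (313,474), so it looks well centred. The filter is untouched at (415,310), and I go down on its grip.

```bash
python3 -m jog '[[[3,-3,30,0],[3,-3,60,0],[3,-3,90,0],[3,-3,113,0],[3,-3,113,0]]]'; python3 -m jog '[[[0,0,0,0],[0,0,0,0],[0,0,0,0],[0,0,0,0],[0,0,0,0]]]' 5;python3 -m jog '[[[0,0,0,0],[0,0,0,0],[0,0,-20,0],[0,0,-60,0],[0,0,-120,0]]]'; python3 - <<'E'
from h import *
goto(594,352,320,None)
s,d=arm.get_image("side")
cv2.imwrite("pics/s6.png",cv2.resize(s[134:334,130:330],None,fx=3,fy=3))
E
```

```text
clock: 11.7
position: [402.9, 200.8, 196.6]
ee_rot: [0.994, 0.111, -0.008, 0.006]
contact_force: [0.8, 0.7, 0.1]
gripper_width: 60.4
clock: 12.32
position: [403.1, 201.1, 197.6]
ee_rot: [0.994, 0.112, -0.007, 0.005]
contact_force: [-1.1, 0.7, 6.7]
gripper_width: 15.1
clock: 12.95
position: [404.1, 201.9, 317.1]
ee_rot: [0.994, 0.111, -0.009, 0.006]
contact_force: [2.0, 1.4, -0.5]
gripper_width: 15.0
shift [ 218.3 -104.3   -8.3] spin None | jaw yaw -77.2 pos [404.1 201.9 317.1] J6 0.97
```

View pics/s6.png

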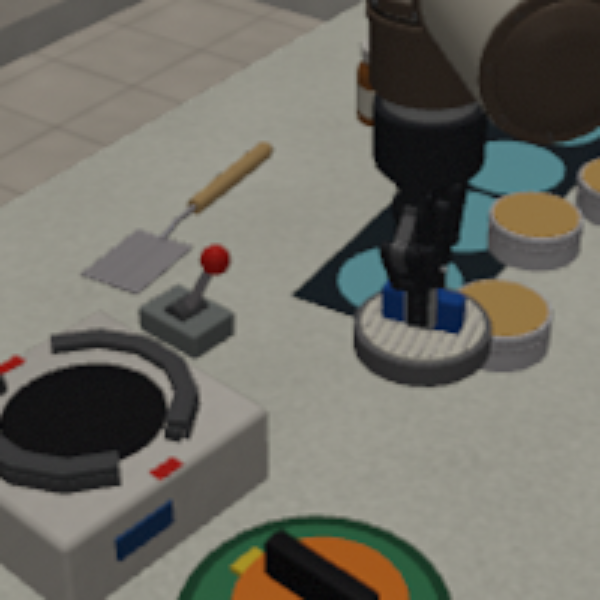

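The filter hangs level in the grip at crop (425,335). I carry it to the inlet.

```bash
python3 -m jog '[[[45,-21,0,0],[90,-42,0,0],[135,-63,0,0],[178,-84,-2,0],[218,-104,-2,0]]]'; python3 - <<'E'
from h import *
goto(594,352,268,None)
s,d=arm.get_image("side")
cv2.imwrite("pics/s7.png",cv2.resize(s[184:334,90:290],None,fx=4,fy=4))
E
```

```text
clock: 13.62
position: [596.6, 354.5, 325.9]
ee_rot: [0.994, 0.113, -0.002, 0.002]
contact_force: [0.1, -0.2, -0.3]
gripper_width: 15.1
shift [-2.9  1.6 57.9] spin None | jaw yaw -77.1 pos [596.6 354.5 325.9] J6 1.03
```

View pics/s7.png

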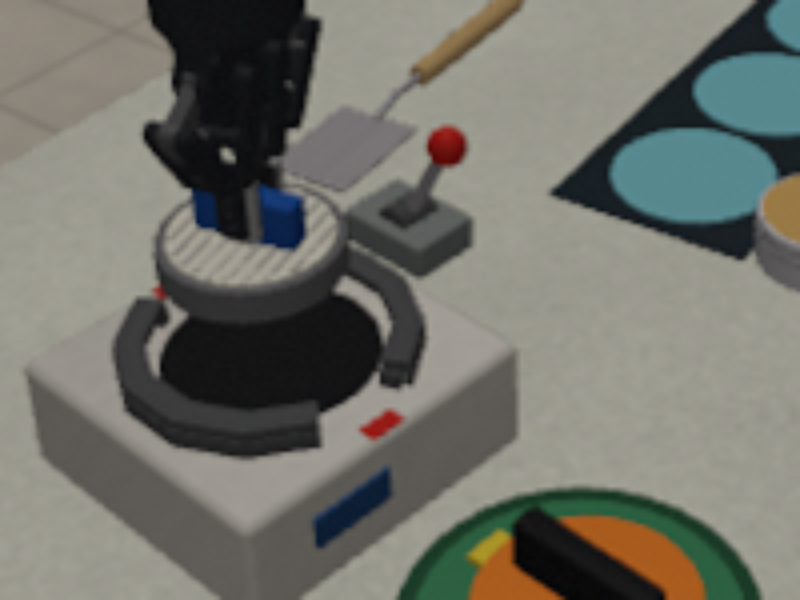

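```bash
python3 - <<'E'
from h import *
print(ray("side",153,242.7,149), proj("side",(596.6,354.5,149)), proj("side",(594,352,70)))
E
python3 -m jog '[[[-3,1.5,10,0],[-3,1.5,20,0],[-3,1.5,30,0],[-3,1.5,38,0],[-3,1.5,38,0]]]'; python3 - <<'E'
from h import *
goto(594,352,268,None)
s,d=arm.get_image("side")
cv2.imwrite("pics/s8.png",cv2.resize(s[184:334,90:290],None,fx=4,fy=4))
E
```

```text
[595.65824862 356.0015128  149.        ] [153.17685293 242.19655199] [158.03004585 271.64852568]
clock: 14.3
position: [597.0, 354.8, 286.1]
ee_rot: [0.994, 0.113, 0.0, 0.002]
contact_force: [0.4, -0.7, -1.6]
gripper_width: 14.8
shift [-3.6  2.  18.1] spin None | jaw yaw -77.0 pos [597.  354.8 286.1] J6 1.03
```

View pics/s8.png

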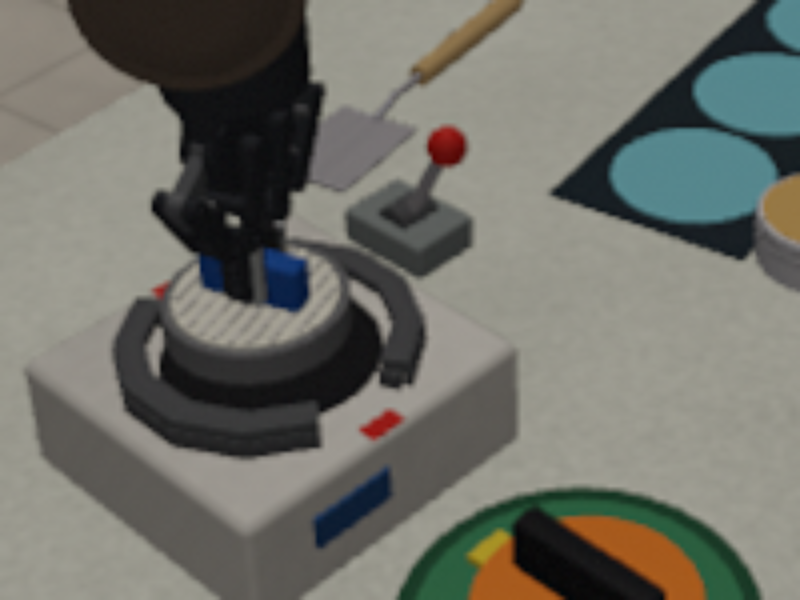

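The filter at crop (256,305) is just above the collar and well inside it. I lower the last 18 mm and release.

```bash
python3 -m jog '[[[-4,2,4,0],[-4,2,9,0],[-4,2,14,0],[-4,2,18,0],[-4,2,18,0]]]'; python3 -m jog '[[[0,0,0,0],[0,0,0,0],[0,0,0,0],[0,0,0,0],[0,0,0,0]]]' 45;python3 -m jog '[[[0,0,-30,0],[0,0,-70,0],[0,0,-120,0],[0,0,-120,0],[0,0,-120,0]]]'; python3 -m jog '[[[-20,60,0,0],[-40,120,0,0],[-60,180,0,0],[-80,230,0,0],[-80,230,0,0]]]' 60;  python3 - <<'E'
from h import *
s,d=arm.get_image("side")
cv2.imwrite("pics/s9.png",cv2.resize(s[184:334,90:290],None,fx=4,fy=4))
t,d=arm.get_image("top");cv2.imwrite("pics/t9.png",t)
show("top",t,*ORANGE,36,amin=150)
show("top",t,*BLUE,0,amin=150)
R=Ro.from_quat(arm.read_state()["ee_rot"]).as_matrix();print(R.round(3))
goto(370,25,300,None)
E
```

```text
clock: 14.98
position: [593.9, 352.1, 268.6]
ee_rot: [0.994, 0.113, 0.0, 0.002]
contact_force: [0.9, -0.3, -1.2]
gripper_width: 14.7
clock: 15.6
position: [593.9, 352.1, 268.6]
ee_rot: [0.994, 0.113, 0.001, 0.002]
contact_force: [0.4, -0.3, 0.5]
gripper_width: 44.9
clock: 16.23
position: [593.4, 352.4, 388.4]
ee_rot: [0.994, 0.113, 0.0, 0.002]
contact_force: [0.7, 0.0, -1.0]
gripper_width: 44.9
clock: 16.85
position: [566.1, 106.9, 388.0]
ee_rot: [0.994, 0.111, -0.001, 0.002]
contact_force: [0.5, 1.1, 0.9]
gripper_width: 60.0
[400.9 315.1] [116.5  37.9] 19.0 [143. 253.]
[430.3  17. ] [74.8 74.9] 134.4 [250. 241.]
[ 436.5 -253.1] [75.2 74.8] 89.5 [347. 238.]
[ 448.4 -393.2] [75.2 74.8] 89.5 [398. 234.]
[ 476.  -138.4] [72.6 75.3] 179.2 [306. 225.]
[ 481.1 -576.6] [74.7 75.5] 177.8 [463. 221.]
[ 481.3 -672.4] [74.5 78.1] 177.3 [498. 221.]
[ 581.3 -576.8] [76.  76.2] 133.4 [462. 185.]
[ 582.1 -673.4] [78.  75.7] 89.4 [497. 185.]
[ 682.3 -673.3] [77.  77.5] 122.8 [495. 149.]
[ 682.6 -576.2] [75.5 77. ] 177.8 [460. 149.]
[550.2 -14.1] [115.8 115.8] 89.4 [261. 199.]
[ 562.3 -138.5] [106.2 116.5] 91.9 [304. 194.]
[ 568.4 -263.5] [115.7 115.2] 44.1 [348. 192.]
[ 578.3 -388.5] [115.3 115.4] 133.8 [391. 188.]
[[ 0.975  0.223 -0.001]
 [ 0.223 -0.975 -0.004]
 [-0.002  0.004 -1.   ]]
shift [-210.8   38.3   88.7] spin None | jaw yaw -77.1 pos [567.  109.8 388.2] J6 1.32
```

View pics/s9.png

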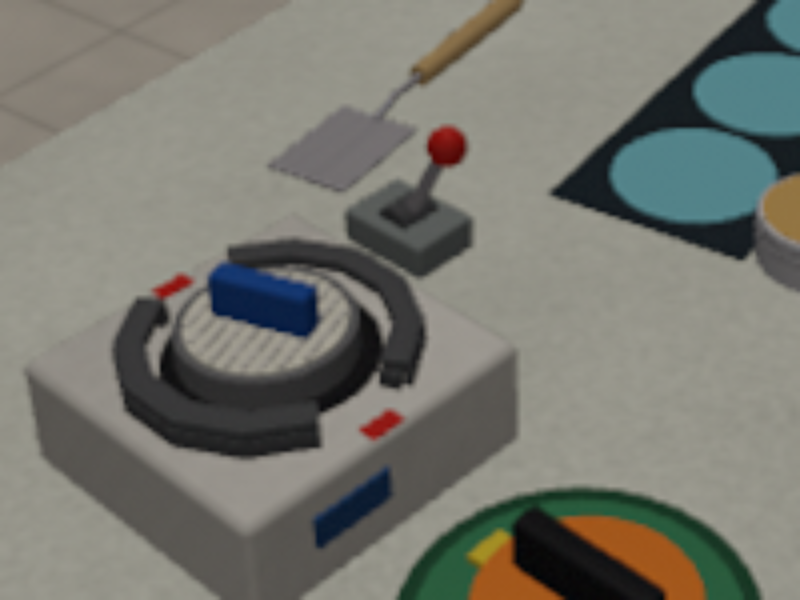

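View pics/t9.png

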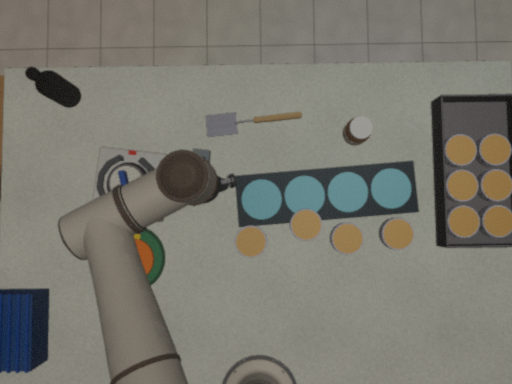

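The filter sits flat inside the collar at crop (268,325), and the tins have not moved. I go behind tin 1 for a cradle push with the fingers open at 60 mm.

```bash
python3 -m jog '[[[-41,8,0,6],[-83,16,0,12],[-125,24,0,18],[-167,32,0,24],[-209,34,0,27.4]]]'; python3 - <<'E'
from h import *
goto(371,32,175,75.5)
E
```

```text
clock: 17.58
position: [370.1, 30.5, 388.1]
ee_rot: [0.992, -0.126, -0.001, 0.002]
contact_force: [0.6, -0.0, 0.9]
gripper_width: 60.0
shift [  0.6  -2.7 213.1] spin -0.0 | jaw yaw -104.5 pos [370.1  30.5 388.1] J6 0.79
```

```bash
python3 -m jog '[[[0,0,50,0],[0,0,100,0],[0,0,150,0],[0,0,190,0],[0,0,205,0]]]'; python3 - <<'E'
from h import *
goto(371,32,175,75.5)
s,d=arm.get_image("side")
cv2.imwrite("pics/s10.png",cv2.resize(s[134:284,210:410],None,fx=4,fy=4))
E
```

```text
clock: 18.2
position: [369.5, 30.4, 180.6]
ee_rot: [0.992, -0.125, -0.003, 0.004]
contact_force: [0.5, 0.0, 0.9]
gripper_width: 60.5
shift [ 1.1 -2.   5.6] spin 0.1 | jaw yaw -104.4 pos [369.5  30.4 180.6] J6 0.78
```

View pics/s10.png

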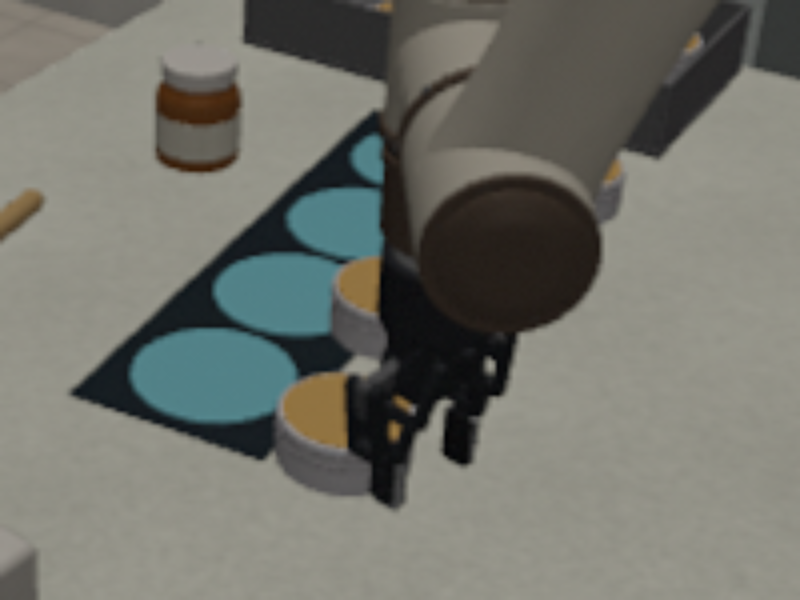

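```bash
python3 -m jog '[[[1,-2,5,0],[12,-2,5,0],[26,-2,5,0],[40,-2,5,0],[54,-2,5,0]]]'; python3 -m jog '[[[14,0,0,0],[28,0,0,0],[42,0,0,0],[52,0,0,0],[58,0,0,0]]]'; python3 - <<'E'
from h import *
goto(507,-3,175,75.5)
for n in("top","side"):
    s,d=arm.get_image(n);show(n,s,*ORANGE,36,amin=150)
    cv2.imwrite(f"pics/{n}11.png",s)
    show(n,s,*BLUE,0,amin=150)
E
```

```text
clock: 18.88
position: [422.9, 18.1, 175.0]
ee_rot: [0.992, -0.126, -0.004, 0.004]
contact_force: [-3.0, 0.4, 3.7]
gripper_width: 59.8
clock: 19.5
position: [479.5, 3.5, 174.6]
ee_rot: [0.992, -0.126, -0.004, 0.004]
contact_force: [-4.2, 0.9, 3.9]
gripper_width: 59.9
shift [28.2 -0.6 -0.6] spin 0.0 | jaw yaw -104.5 pos [479.5   3.5 174.6] J6 0.96
[383.6 348.8] [118.2 118.4] 124.1 [132. 259.]
[ 436.6 -253.1] [75. 75.] 88.8 [347. 238.]
[ 448.4 -393.4] [75.2 74.8] 89.5 [398. 234.]
[ 476.  -138.2] [75.4 75.2] 89.4 [306. 225.]
[ 481.1 -576.6] [74.7 75.5] 177.8 [463. 221.]
[ 481.4 -672.5] [74.5 78.1] 177.3 [498. 221.]
[533.3 -15.7] [75.2 42.9] 64.9 [262. 204.]
[ 581.5 -576.6] [76.4 77.4] 151.8 [462. 185.]
[ 582.2 -673.3] [77.9 75.7] 89.4 [497. 185.]
[ 682.2 -673.3] [76.4 76.9] 133.0 [495. 149.]
[ 682.5 -576.4] [75.7 76.8] 151.9 [460. 149.]
[560.7 -15.7] [117.5  86.7] 81.1 [262. 194.]
[ 562.3 -138.5] [106.  116.5] 91.8 [304. 194.]
[ 568.5 -263.7] [115.7 115.2] 44.1 [348. 192.]
[ 578.3 -388.6] [115.2 115.5] 133.9 [391. 188.]
[362.8 381.8] [115.2 120.8] 124.3 [241. 338.]
[ 467.  -140.1] [51.7 76.9] 112.9 [311. 206.]
[ 437.4 -251.6] [76.1 72.6] 35.4 [338. 193.]
[ 449.8 -391.9] [77.3 70.3] 35.5 [352. 174.]
[575.4   9.1] [ 41.4 109.3] 130.4 [251. 228.]
[ 547.6 -276.9] [ 54.7 104.7] 118.1 [307. 189.]
[ 575.  -388.7] [ 99.3 116.9] 114.8 [316. 174.]
```

View pics/side11.png

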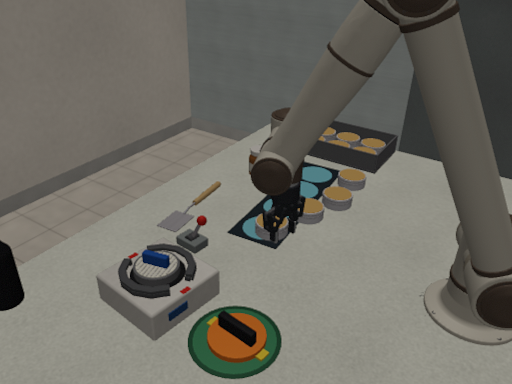

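View pics/top11.png

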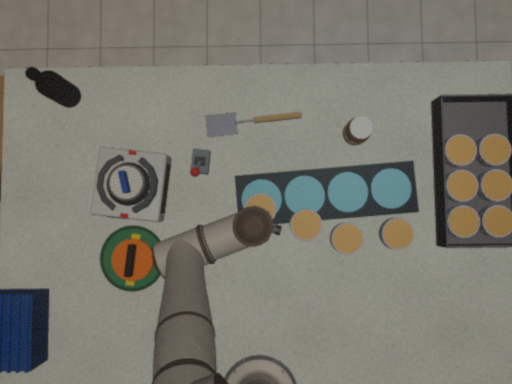

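```bash
cat >> h.py <<'E'
from scipy.optimize import least_squares
def arc(n,im,near,z=36,r=37.5,phi=-10,span=80):
    """fit honey-top circle of fixed radius to the arc facing direction phi (deg)"""
    hsv=cv2.cvtColor(im,cv2.COLOR_BGR2HSV);m=cv2.inRange(hsv,*map(np.array,ORANGE))
    best=None
    for c in cv2.findContours(m,0,1)[0]:
        if cv2.contourArea(c)<60: continue
        W=np.array([ray(n,u,v,z)[:2] for u,v in c[:,0]])
        dd=np.linalg.norm(W.mean(0)-near)
        if best is None or dd<best[0]: best=(dd,W)
    W=best[1];c=np.array(near,float)
    for _ in range(6):
        a=np.degrees(np.arctan2(*(W-c).T[::-1]));k=abs((a-phi+180)%360-180)<span
        q=least_squares(lambda p:np.linalg.norm(W[k]-p,axis=1)-r,c,loss="soft_l1");c=q.x
    print(n,"tin",c.round(1),"n",k.sum(),"rms",np.sqrt((q.fun**2).mean()).round(2));return c
E
python3 - <<'E'
from h import *
t=cv2.imread("pics/top11.png")
arc("top",t,(525,-10),phi=-14)
arc("top",t,(476,-138)); arc("top",cv2.imread("pics/top0.png"),(430,17))
goto(507,-3,175,75.5)
E
```

```text
top tin [520.  -10.3] n 50 rms 13.07
top tin [ 475.8 -138.2] n 34 rms 0.74
top tin [430.6  17. ] n 33 rms 0.72
shift [28.1 -0.5 -0.6] spin 0.0 | jaw yaw -104.5 pos [479.7   3.5 174.5] J6 0.96
```

```bash
python3 - <<'E'
from h import *
t=cv2.imread("pics/top11.png")
for near in((521,-12),(525,-10)):
  for sp in(40,55,65): arc("top",t,near,phi=0,span=sp)
cv2.imwrite("pics/c11.png",cv2.resize(t[170:250,220:330],None,fx=6,fy=6))
E
```

```text
top tin [520.3 -10. ] n 22 rms 13.43
top tin [520.  -11.2] n 34 rms 14.0
top tin [520.  -11.1] n 40 rms 13.11
top tin [520.3 -10. ] n 22 rms 13.43
top tin [520.  -11.2] n 34 rms 14.0
top tin [520.  -11.1] n 40 rms 13.11
```

View pics/c11.png

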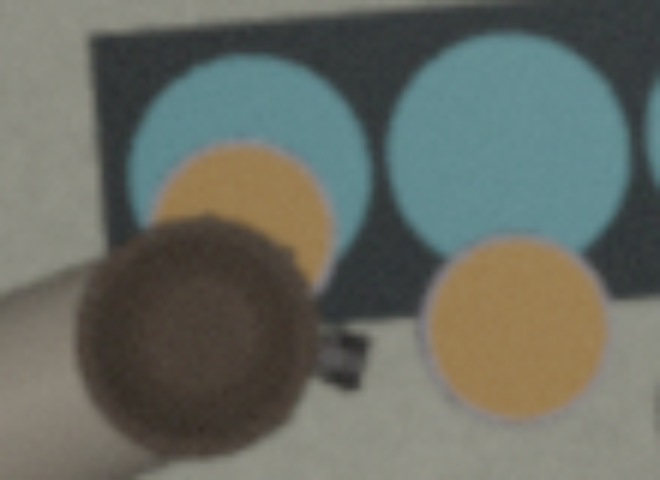

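```bash
python3 - <<'E'
from h import *
print(ray("top",260.6,208.7,36))
E
```

```text
[521.37706454 -12.34288164  36.        ]
```

```bash
python3 -m jog '[[[7,-1,0,0],[14,-3,0,0],[21,-4.5,0,0],[26,-5.5,0,0],[28.5,-5.5,0,0]]]'; python3 -m jog '[[[0,0,0,0],[-10,0,0,0],[-40,0,0,0],[-80,0,0,0],[-110,0,-30,0]]]'; python3 - <<'E'
from h import *
R=Ro.from_quat(arm.read_state()["ee_rot"]).as_matrix()
t,_=arm.get_image("top");cv2.imwrite("pics/t12.png",cv2.resize(t[160:260,220:420],None,fx=4,fy=4))
show("top",t,*ORANGE,36,amin=150,box=(220,150,420,260))
goto(416,-138,200,90)
E
```

```text
clock: 20.23
position: [509.0, 1.8, 174.3]
ee_rot: [0.992, -0.126, -0.003, 0.004]
contact_force: [-1.3, 0.7, 1.9]
gripper_width: 60.2
clock: 20.85
position: [400.2, 29.3, 203.8]
ee_rot: [0.992, -0.126, -0.005, 0.006]
contact_force: [1.1, 0.6, 0.2]
gripper_width: 59.9
[ 436.5 -253.3] [75. 75.] 88.8 [347. 238.]
[ 448.3 -393.3] [75.2 74.8] 89.5 [398. 234.]
[ 476.2 -138. ] [74.  75.1] 160.7 [306. 224.]
[551.3 -11.7] [75.9 73.1] 89.5 [260. 198.]
shift [ 58.9 157.5   8.2] spin -14.5 | jaw yaw -104.5 pos [398.3  29.2 207.1] J6 0.83
```

View pics/t12.png

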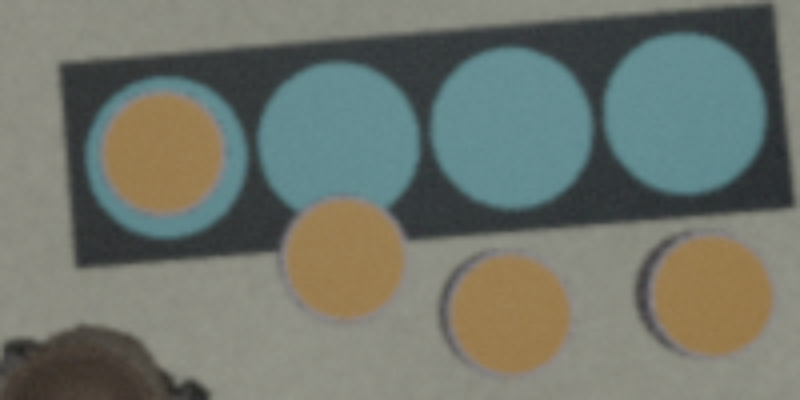

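```bash
python3 -m jog '[[[12,33,-30,-3],[24,66,-30,-6],[36,99,-30,-9],[47,132,-30,-12],[56,157,-30,-14.5]]]'; python3 - <<'E'
from h import *
goto(414,-137,175,90)
E
```

```text
clock: 21.52
position: [413.2, -137.6, 238.4]
ee_rot: [1.0, 0.001, -0.003, 0.004]
contact_force: [0.4, 0.4, 0.4]
gripper_width: 60.1
shift [ 1.2 -1.1 63.4] spin 0.1 | jaw yaw -89.9 pos [ 413.2 -137.6  238.4] J6 1.51
```

```bash
python3 -m jog '[[[0,-1,20,0],[0,-1,40,0],[0,-1,58,0],[0,-1,63,0],[0,-1,63,0]]]'; python3 -m jog '[[[12,0,0,0],[26,0,0,0],[40,0,0,0],[54,0,0,0],[66,0,0,0]]]';  python3 - <<'E'
from h import *
goto(515.5,-137,175,90)
E
```

```text
clock: 22.15
position: [412.8, -137.0, 175.5]
ee_rot: [1.0, 0.001, -0.003, 0.004]
contact_force: [0.4, 0.8, -0.2]
gripper_width: 60.0
clock: 22.78
position: [479.3, -136.9, 175.1]
ee_rot: [1.0, 0.001, -0.004, 0.004]
contact_force: [-5.6, 0.3, 5.6]
gripper_width: 60.3
shift [36.2  0.1 -0.2] spin 0.1 | jaw yaw -89.9 pos [ 479.3 -136.9  175.1] J6 1.51
```

```bash
python3 -m jog '[[[9,0,0,0],[18,0,0,0],[27,0,0,0],[33,0,0,0],[36,0,0,0]]]'; python3 -m jog '[[[0,0,0,0],[-10,0,0,0],[-40,0,0,0],[-80,0,0,0],[-110,0,-40,0]]]'; python3 - <<'E'
from h import *
t,_=arm.get_image("top");cv2.imwrite("pics/t13.png",cv2.resize(t[160:260,220:420],None,fx=4,fy=4))
show("top",t,*ORANGE,36,amin=150,box=(220,150,420,260))
goto(378,-249,230,85)
E
```

```text
clock: 23.4
position: [515.5, -137.0, 174.9]
ee_rot: [1.0, 0.001, -0.005, 0.004]
contact_force: [-5.6, -0.8, 6.0]
gripper_width: 60.0
clock: 24.02
position: [403.8, -136.9, 214.2]
ee_rot: [1.0, 0.001, -0.008, 0.004]
contact_force: [2.1, -0.2, 0.9]
gripper_width: 59.8
[ 436.5 -253.2] [75.  74.9] 88.8 [347. 238.]
[ 448.4 -393.2] [75.2 74.8] 89.5 [398. 234.]
[551.4 -11.8] [75.9 73.1] 89.4 [260. 198.]
[ 558.8 -139.1] [75.8 73.1] 89.4 [306. 195.]
shift [-24.1 112.   -9.8] spin 5.1 | jaw yaw -89.9 pos [ 401.9 -137.   219.2] J6 1.5
```

View pics/t13.png

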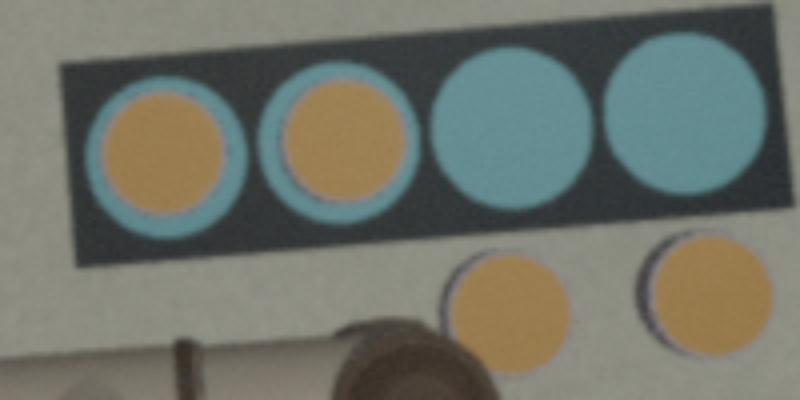

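```bash
python3 -m jog '[[[-10,28,-10,1],[-20,56,-10,2],[-25,84,-10,3],[-25,110.5,-10,4],[-25,110.5,-10,4.5]]]'; python3 - <<'E'
from h import *
goto(377,-247.5,175,85.5)
E
```

```text
clock: 24.7
position: [377.5, -248.6, 230.2]
ee_rot: [0.999, -0.04, -0.003, 0.004]
contact_force: [0.3, 1.0, -0.2]
gripper_width: 59.9
shift [-0.3 -1.5 55.2] spin -0.1 | jaw yaw -94.6 pos [ 377.5 -248.6  230.2] J6 1.7
```

```bash
python3 -m jog '[[[0,-1,18,0],[0,-1,36,0],[0,-1,50,0],[0,-1,55,0],[0,-1,55,0]]]'; python3 -m jog '[[[15,0,0,0],[32,0,0,0],[48,0,0,0],[64,0,0,0],[80,0,0,0]]]';  python3 - <<'E'
from h import *
goto(524.3,-259,175,85.5)
E
```

```text
clock: 25.32
position: [377.5, -247.7, 175.1]
ee_rot: [0.999, -0.04, -0.003, 0.004]
contact_force: [-0.2, 0.5, -0.1]
gripper_width: 60.1
clock: 25.95
position: [457.6, -254.1, 174.9]
ee_rot: [0.999, -0.04, -0.004, 0.004]
contact_force: [-5.6, 0.5, 5.6]
gripper_width: 60.1
shift [66.9 -0.5 -0.7] spin -0.1 | jaw yaw -94.6 pos [ 457.6 -254.1  174.9] J6 1.67
```

```bash
python3 -m jog '[[[16,0,0,0],[32,-0.5,0,0],[48,-0.5,0,0],[60,-0.5,0,0],[67,-0.5,0,0]]]'; python3 -m jog '[[[0.5,0,0,0],[-10,0,0,0],[-40,0,0,0],[-80,0,0,0],[-110,0,-40,0]]]'; python3 - <<'E'
from h import *
t,_=arm.get_image("top");cv2.imwrite("pics/t14.png",cv2.resize(t[160:260,220:420],None,fx=4,fy=4))
show("top",t,*ORANGE,36,amin=150,box=(220,150,420,260))
goto(388,-394.5,230,92)
E
```

```text
clock: 26.58
position: [524.9, -259.2, 174.7]
ee_rot: [0.999, -0.04, -0.005, 0.004]
contact_force: [-7.1, 1.2, 8.7]
gripper_width: 59.9
clock: 27.2
position: [413.4, -249.7, 213.8]
ee_rot: [0.999, -0.04, -0.008, 0.003]
contact_force: [1.0, -0.2, 2.1]
gripper_width: 60.0
[ 450.4 -394.8] [76.9 66.7] 53.6 [398. 233.]
[551.3 -11.5] [73.1 73.1] 179.4 [260. 198.]
[ 558.8 -139.1] [75.7 73.1] 89.4 [306. 195.]
[ 569.1 -265.6] [72.8 73.3] 178.8 [351. 191.]
shift [-12.2 146.3  -9.3] spin -6.6 | jaw yaw -94.6 pos [ 411.9 -249.8  219.4] J6 1.68
```

View pics/t14.png

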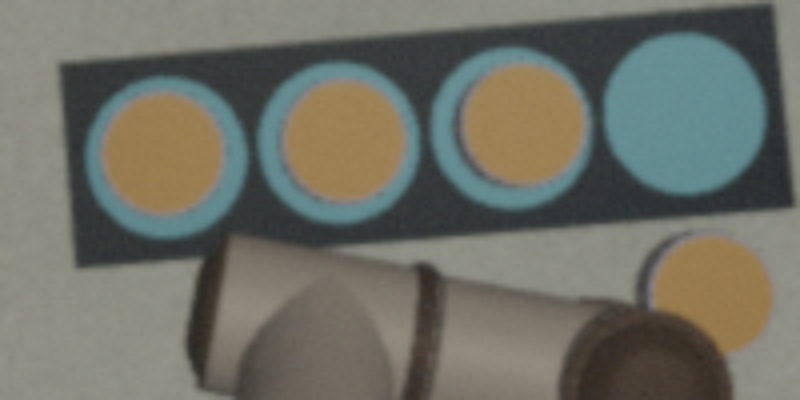

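```bash
python3 -m jog '[[[-12,35,-10,-1],[-12,70,-10,-2],[-12,105,-10,-4],[-12,135,-10,-5],[-12,145.5,-10,-6.7]]]'; python3 - <<'E'
from h import *
goto(388.5,-394,175,92.1)
E
```

```text
clock: 27.88
position: [388.4, -395.4, 230.7]
ee_rot: [1.0, 0.018, -0.003, 0.004]
contact_force: [-0.2, 0.5, 0.3]
gripper_width: 59.8
shift [ 0.5 -1.9 55.7] spin -0.1 | jaw yaw -88.0 pos [ 388.4 -395.4  230.7] J6 2.09
```

```bash
python3 -m jog '[[[0,-1.5,18,0],[0,-1.5,36,0],[0,-1.5,50,0],[0,-1.5,55.5,0],[0,-1.5,55.5,0]]]'; python3 -m jog '[[[15,0,0,0],[32,0,0,0],[48,0,0,0],[64,0,0,0],[80,0,0,0]]]';  python3 - <<'E'
from h import *
goto(534,-388.5,175,92.1)
E
```

```text
clock: 28.5
position: [388.2, -394.4, 175.0]
ee_rot: [1.0, 0.018, -0.003, 0.004]
contact_force: [0.5, 0.4, -0.0]
gripper_width: 59.9
clock: 29.12
position: [469.0, -391.5, 174.9]
ee_rot: [1.0, 0.018, -0.003, 0.004]
contact_force: [-4.5, -0.0, 4.6]
gripper_width: 60.0
shift [65.1 -0.7 -0.6] spin -0.1 | jaw yaw -88.0 pos [ 469.  -391.5  174.9] J6 2.02
```

```bash
python3 -m jog '[[[16,0,0,0],[32,-0.5,0,0],[48,-0.5,0,0],[60,-0.5,0,0],[65,-0.5,0,0]]]'; python3 -m jog '[[[0,0,0,0],[-10,0,0,0],[-40,0,0,0],[-80,0,0,0],[-110,0,-60,0]]]'; python3 -m jog '[[[0,0,-40,0],[0,0,-80,0],[0,0,-120,0],[0,0,-120,0],[0,0,-120,0]]]'; python3 - <<'E'
from h import *
t,_=arm.get_image("top");cv2.imwrite("pics/t15.png",t)
show("top",t,*ORANGE,36,amin=150,box=(220,150,420,260))
show("top",t,(5,120,90),(16,255,255),14,amin=200,box=(90,140,220,300))
cv2.imwrite("pics/c15.png",cv2.resize(t[130:280,80:230],None,fx=4,fy=4))
goto(388,-394.5,230,92)
E
```

```text
clock: 29.75
position: [535.0, -388.6, 174.5]
ee_rot: [1.0, 0.018, -0.003, 0.005]
contact_force: [-4.6, -0.4, 5.6]
gripper_width: 60.5
clock: 30.38
position: [424.5, -391.1, 227.0]
ee_rot: [1.0, 0.017, -0.008, 0.002]
contact_force: [2.4, -1.0, 0.9]
gripper_width: 60.0
clock: 31.0
position: [426.0, -390.4, 346.3]
ee_rot: [1.0, 0.017, -0.007, 0.001]
contact_force: [-0.2, -0.4, -0.0]
gripper_width: 60.2
[551.3 -11.8] [75.9 73.1] 89.4 [260. 198.]
[ 558.9 -139.2] [75.8 73.1] 89.4 [306. 195.]
[ 570.9 -263.2] [65.6 75.4] 146.9 [350. 190.]
[ 588.3 -394.7] [76.9 50.3] 64.1 [397. 184.]
[381.4 355.1] [120.2 115.7] 89.6 [132. 259.]
shift [-36.1   2.7 116.3] spin -0.0 | jaw yaw -88.0 pos [ 425.9 -390.4  345.7] J6 2.06
```

View pics/t15.png

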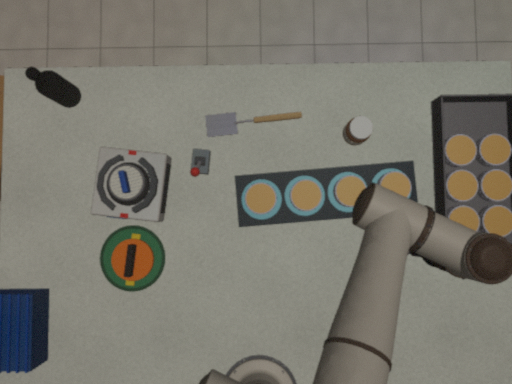

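View pics/c15.png

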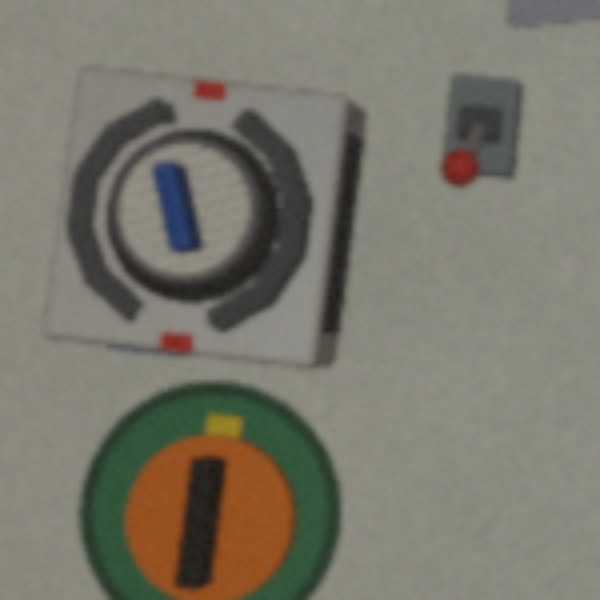

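```bash
python3 - <<'E'
from h import *
Pm=[P[n]["mtx"]@np.c_[P[n]["R"],P[n]["t"]] for n in("top","side")]
X=cv2.triangulatePoints(Pm[0],Pm[1],np.array([195.,171.7]),np.array([201.6,220.5]))
print("ball",(X[:3]/X[3]).ravel())
print("box",ray("top",200.9,161.6,25),[ray("top",80+a/4,130+b/4,25)[:2].round(0).tolist() for a,b in((455,75),(521,80),(514,178),(447,170))])
print("filter",ray("top",127.5,183.7,90))
goto(565,155,330,90)
E
```

```text
ball [622.69584972 163.79650538  90.25445325]
box [657.59940801 156.94636785  25.        ] [[695.0, 177.0], [691.0, 130.0], [620.0, 135.0], [627.0, 183.0]]
filter [591.42985452 345.90510979  90.        ]
shift [ 158.  -540.3   12.4] spin 2.0 | jaw yaw -88.0 pos [ 425.9 -390.4  345.7] J6 2.06
```

The lever ball is at (623,164,90) and the box at (658,157), so the throw runs about −6° from world +x. I fly there with the fingers closed.

```bash
python3 -m jog '[[[30,-60,0,1],[60,-120,0,3],[90,-180,0,5],[120,-240,0,7],[150,-300,0,8]]]' 0; python3 -c "
from h import *
goto(577,168,330,84)"
```

```text
clock: 31.68
position: [556.2, -104.4, 341.4]
ee_rot: [0.999, -0.053, -0.009, 0.002]
contact_force: [0.5, -1.2, -0.1]
gripper_width: 0.0
shift [  -7.9 -273.1   10.5] spin -0.1 | jaw yaw -96.1 pos [ 556.2 -104.4  341.4] J6 1.36
```

```bash
python3 -m jog '[[[0,-60,0,0],[0,-120,0,0],[0,-180,0,0],[0,-240,0,0],[-8,-273,0,0]]]'; python3 - <<'E'
from h import *
goto(577,168,248,84)
t,_=arm.get_image("top");cv2.imwrite("pics/t16.png",t)
show("top",t,*ORANGE,36,amin=150,box=(220,150,420,260))
s,_=arm.get_image("side");cv2.imwrite("pics/s16.png",s)
E
```

```text
clock: 32.3
position: [577.1, 170.9, 338.4]
ee_rot: [0.999, -0.052, -0.01, 0.002]
contact_force: [0.5, -0.8, 0.7]
gripper_width: 0.2
shift [ 2.   2.4 90.4] spin 0.1 | jaw yaw -95.9 pos [577.1 170.9 338.4] J6 0.92
[551.3 -11.4] [73.1 73.1] 179.4 [260. 198.]
[ 558.8 -139.2] [75.8 73.1] 89.4 [306. 195.]
[ 569.3 -265.3] [75.7 73.1] 89.4 [351. 191.]
[ 579.3 -390.4] [74.5 74.1] 44.0 [395. 187.]
```

View pics/t16.png

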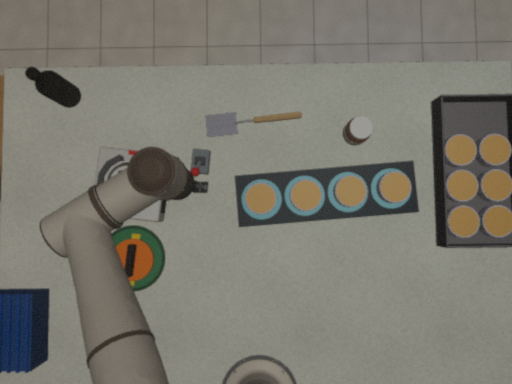

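View pics/s16.png

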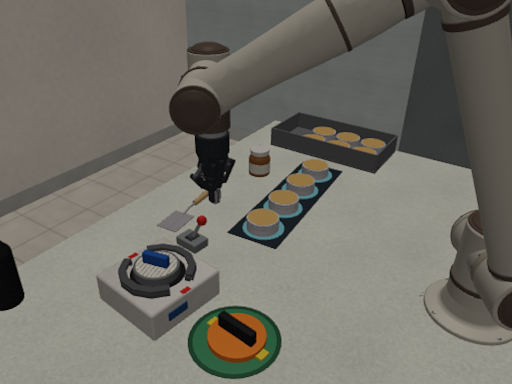

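All four tins read within 3 mm of their discs, and the cover and filter are in place. I throw the lever.

```bash
python3 -m jog '[[[0,2,30,0],[0,2,60,0],[0,2,85,0],[0,2,90,0],[0,2,90,0]]]'; python3 -m jog '[[[10,0,0,0],[22,0,0,0],[34,0,0,0],[46,0,0,0],[58,0,0,0]]]'; python3 -m jog '[[[8,0,0,0],[16,0,0,0],[22,0,0,0],[28,0,0,0],[32,0,0,0]]]';  python3 - <<'E'
from h import *
s,_=arm.get_image("side");cv2.imwrite("pics/s17.png",cv2.resize(s[134:284,120:320],None,fx=4,fy=4))
E
```

```text
clock: 33.02
position: [574.8, 168.5, 248.2]
ee_rot: [0.999, -0.051, -0.01, 0.002]
contact_force: [0.1, 0.7, 0.6]
gripper_width: 0.0
clock: 33.65
position: [633.4, 162.5, 247.0]
ee_rot: [0.999, -0.051, -0.01, 0.002]
contact_force: [-1.0, 0.9, 0.3]
gripper_width: -0.2
clock: 34.28
position: [665.4, 159.2, 245.9]
ee_rot: [0.999, -0.051, -0.011, 0.002]
contact_force: [-1.7, 0.6, -0.7]
gripper_width: 0.1
```

View pics/s17.png

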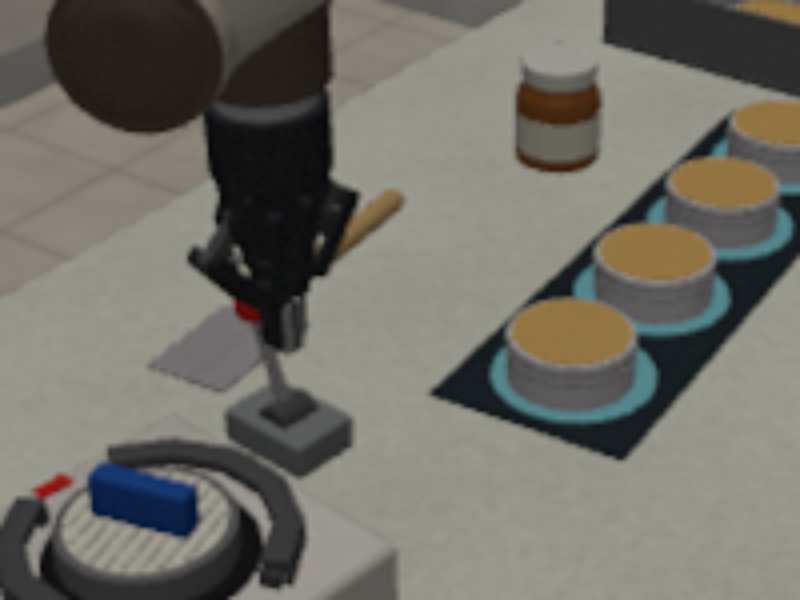

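The lever is over, with the ball at crop (248,308) behind the fingertips. I push on in small steps to the end stop, watching the force.

```bash
python3 -m jog '[[[2,0,0,0],[4,0,0,0],[6,0,0,0],[8,0,0,0],[8,0,0,0]]]'
```

```text
clock: 34.95
position: [673.9, 158.3, 245.9]
ee_rot: [0.999, -0.051, -0.01, 0.002]
contact_force: [-0.9, -0.8, 0.1]
gripper_width: 0.2
```

```bash
python3 -m jog '[[[1,0,0,0],[2,0,0,0],[3,0,0,0],[4,0,0,0],[5,0,0,0]]]';python3 -m jog '[[[1,0,0,0],[2,0,0,0],[3,0,0,0],[3,0,0,0],[3,0,0,0]]]'
```

```text
clock: 35.58
position: [677.5, 158.0, 245.4]
ee_rot: [0.999, -0.051, -0.013, 0.003]
contact_force: [-9.0, 2.5, 3.2]
gripper_width: 0.3
clock: 36.2
position: [678.6, 158.1, 245.4]
ee_rot: [0.999, -0.051, -0.016, 0.003]
contact_force: [-8.9, 2.4, 4.7]
gripper_width: 0.1
```

The end stop is met at about 9 N. I back off, rise and move clear for the final look.

```bash
python3 -m jog '[[[-10,0,0,0],[-30,0,0,0],[-60,0,0,0],[-80,0,-30,0],[-90,0,-90,0]]]'; python3 -m jog '[[[0,30,-40,0],[-30,60,-60,0],[-60,90,-60,0],[-100,100,-60,0],[-130,100,-60,0]]]'; python3 -m jog '[[[0,0,0,0],[0,0,0,0],[0,0,0,0],[0,0,0,0],[0,0,0,0]]]'; python3 - <<'E'
from h import *
t,_=arm.get_image("top");cv2.imwrite("pics/t18.png",t)
s,_=arm.get_image("side");cv2.imwrite("pics/s18.png",s)
show("top",t,*ORANGE,36,amin=150,box=(220,150,420,260))
show("top",t,(5,120,90),(16,255,255),14,amin=200,box=(90,200,220,300))
show("top",t,(0,130,50),(5,255,255),90,amin=10,box=(180,140,215,180))
show("side",t,(0,130,50),(5,255,255),90,amin=10,box=(170,200,212,240))
E
```

```text
clock: 36.83
position: [590.8, 167.7, 336.9]
ee_rot: [0.999, -0.051, -0.018, 0.005]
contact_force: [1.0, 1.0, 0.1]
gripper_width: 0.1
clock: 37.45
position: [452.2, 80.9, 403.3]
ee_rot: [0.999, -0.051, -0.016, 0.004]
contact_force: [0.7, 0.1, 0.5]
gripper_width: 0.0
clock: 38.08
position: [452.6, 81.0, 402.9]
ee_rot: [0.999, -0.052, -0.017, 0.004]
contact_force: [0.6, -0.6, 1.0]
gripper_width: 0.2
[551.4 -11.7] [75.9 73.1] 89.4 [260. 198.]
[ 558.9 -139.1] [75.8 73.1] 89.4 [306. 195.]
[ 569.4 -265.4] [74.9 75.2] 145.4 [351. 191.]
[ 579.5 -390.5] [74.6 74.1] 43.7 [395. 187.]
[406.1 368.7] [ 54.2 117.7] 117.1 [128. 250.]
[699.  156.9] [19.1 19.1] 179.3 [197. 143.]
```

View pics/t18.png

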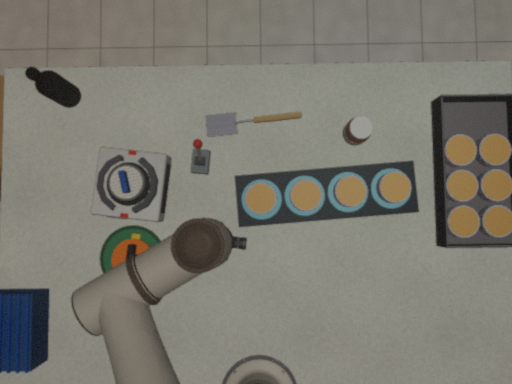

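View pics/s18.png

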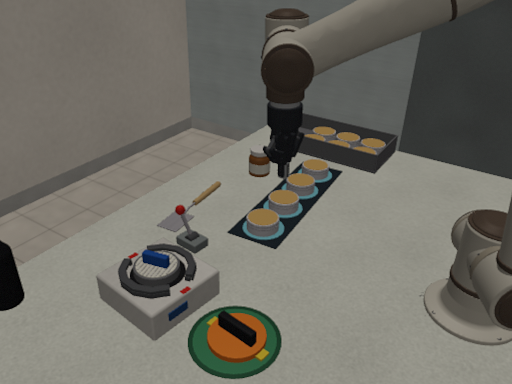

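The ball moved from x = 623 to 699. That is 76 mm, which matches a full 1.0 rad throw of 2·80·sin 0.5 ≈ 77 mm. The tins on their discs at (260..395,190), the filter and the cover are in place, and the robot is clear of everything. I hand the job in.

```bash
python3 -c "
from bench import arm
print(arm.job_done(), arm.read_state()['clock'])"
```

```text
the job is handed in; nothing more can be done
the job is handed in; nothing more can be done
```

The job is done and handed in at about 38 s. The hand-in itself reports no verdict.

I turned the cover about 47° anticlockwise, lifted it off and laid it on the pad. Then I set the filter in the collar, pushed all four tins onto their own discs and threw the lever to its end stop.

**Last checks, from the camera images:**
- **Tins:** all four were within about 3 mm of their disc centres. The centre of disc 2 was hidden at the start, so I took it from the spacing of the other three.
- **Cover:** it lay flat, handle up, about 5 mm from the pad centre. That was measured before the throw. In the final top view the arm half hid it, so the number from that picture (406, 369) is not usable; the side view showed the cover unmoved.
- **Filter:** flat in the collar, grip up. The rough reading put it about 3 mm off in x and 6 mm off in y from the inlet.
- **Lever:** the ball moved about 76 mm, which matches a full 1.0 rad throw. The end stop was felt at about 9 N.
- **Bystanders:** the spatula and jar looked unmoved in the pictures, and I did not measure them.

**Readings that disagreed:** the two cameras differed by about 9 mm on the pad centre. I put this down to perspective in the oblique side view and used the top view.

I saw no knocked tin and no slackened grip.

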